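Dry the honey dipper: hold the dryer's slide at its mark

ROBOT

A 7-joint arm with a two-finger parallel gripper is mounted at the origin on a cart in front of the work surface, level with it; the furniture and walls round the work are solid. World frame = base frame: x ahead of the robot, y to its left, z up, the work surface at z = 0. Lengths are in m, angles in rad, forces in N, time in s.
With the tool pointing down it reaches from about 0.375 to 0.925 m from the base axis. Payload 3.1 kg.
Tool frame: the origin (TCP) lies between the finger pads; the fingertips stand 19 mm ahead of it and the grasp point (between the pads) is the TCP; z points along the fingers, y is the line along which they close (so a half turn about z gives the same grasp; the last joint's range is limited). The gripper opens to 85 mm and grips with 20 to 120 N. Pads are 22 mm wide; open, the fingers measure 114 mm over their backs; the gripper's body (76 mm by 85 mm) begins 54 mm behind the grasp point. The pads swing forward as they close: fully open they stand 13 mm farther back than shut.
Start: joints at [-1.263, 0.383, 0.044, 1.598, -0.018, 1.161, -0.05], TCP at [0.257, 0.597, 0.25] pointing down, gripper open.
Joint ranges: [-2.61, 2.61], [-0.41, 2.15], [-1.48, 1.57], [0, 2.5], [-1.57, 4.71], [0.05, 1.97], [-2.85, 2.85]. Speed limits (rad/s): [2.79, 2.79, 3.14, 3.14, 3.14, 3.14, 3.14].

INTERFACE

Orientations are given as a unit quaternion [x, y, z, w].
In Python, from bench import move_ptp, movel, move_j, move_gripper, pause, inverse_kinematics, read_camera, camera_params, MotionError, sign_off, look_for, tip_of, read_time_s, read_qpos, read_joint_vel, read_effort, read_eef_pos, read_tcp_rot, read_ft_force, read_ft_torque, read_finger_gap, read_grasp_force gives the robot as it stands. Calls block until the motion is done:
- move_ptp(position, orientation): joint-space move of the TCP to a pose.
- movel(position, orientation=None, speed=0.15): straight line of the TCP; orientation=None keeps the orientation; speed is the mean speed in m/s.
- move_j(angles): joint-space move.
- move_gripper(opening, effort=None): finger opening in m; effort is the grip in N (None keeps the last); returns when the fingers have stopped.
- pause(seconds).
- inverse_kinematics(position, orientation): joint angles nearest the present ones, or None.
- read_camera(name): name is "side" or "top" or "wrist"; returns the picture (384x512x3 uint8, red, green, blue); there is no depth.
- camera_params(name): a dict with "K" (3x3 intrinsics, pixels), "camera_from_world" (4x4, takes a point from world to camera coordinates). Camera axes: x right, y down, z forward; pixel columns grow to the right and rows downward; lengths in m; the calibration is good to about 2 mm. A picture is of the moment at which its call begins: read the wrist's pose just before it. camera_params takes no time and is no camera call; for the wrist camera it gives the pose at the moment of the call.
A pose or a line that the arm cannot do raises MotionError and nothing moves.
- sign_off(): hands the job in; it is judged then, once.
Trained networks look in the newest picture that a camera, given by its name, has taken for a name from the list of things; names that differ only in an ending like _2 or _b are one class to them, and where a whole thing is asked for, a point or a joint stands for the part that bears it (a point fixed in the world has none). Each returns a list of dicts, best first, with "confidence" (0 to 1); they miss things now and then, are a little off and sometimes report something else, mostly with a low value. They report only what shows in the picture. A call takes as long as a camera call. They do not tell look-alikes from the thing itself.
- look_for(camera, name): "at" ([column, row] in pixels, amid what is visible of it).
- tip_of(camera, name): "at" ([column, row] in pixels: a listed point, or the origin of a listed thing).
Readings, each from a call of its own:
- read_time_s(): time.
- read_qpos(): joint angles.
- read_joint_vel(): joint speeds.
- read_effort(): joint torques, N m.
- read_eef_pos(): TCP position.
- read_tcp_rot(): TCP orientation.
- read_ft_force(): force on the tool from outside, world axes, zero at the start.
- read_ft_torque(): the same for the moment, N m.
- read_finger_gap(): finger opening in m.
- read_grasp_force(): force on a finger pad.
Only numpy, scipy, OpenCV 4.12 (cv2) and the standard library are available. Lean on these libraries where they do the work, as an engineer would, in place of code of your own. Each camera call takes 0.05 s, during which the arm holds its last target. There are 200 camera calls.

TASK

Take the honey dipper out of the draining block and stand it, handle down, fully in the well of the grey utensil dryer and let go of it. Then pull the dryer's spring-return slide out by its knob until its pointer is level with the clip on the gauge rail, and finish while still holding it there: the dryer only runs while the slide is held at the mark. Leave the muddler and the spice jar where they stand.

Things in the scene. Friction and masses are not known exactly. Their poses are not given: they have to be found in the camera images.
- dipper_mid (a point): Honey dipper of pale wood, 150 mm long, 50 g, standing handle down in one of the draining block's two holes (which one varies). Round handle 14 mm thick; head at the top 32 mm thick, with rings cut round it, from 108 to 150 mm above the foot. This point is on its axis, half-way up: 75 mm above the foot, 54 mm below the head's centre. z runs from foot to head.
- muddler_mid (a point): Muddler of the same wood, shorter, 115 mm long, in the other hole: the same handle, but a smooth head 28 mm thick without rings. This point is half-way up its axis, 57 mm above the foot. Leave it standing there.
- block: Wooden draining block, 46 x 114 x 45 mm, fixed; two holes 70 mm apart, 16 mm wide and 35 mm deep (their floor is 10 mm above the worktop). Origin at the centre of its underside, y along the row of the two holes, z up.
- dryer: Grey utensil dryer, fixed to the worktop: foot plate 173 x 235 x 12 mm with a housing 71 mm high along its back. Origin on the worktop about midway between well and knob; x points to the housing at the back, y to the well, z up. The slide is pulled out along its -x.
- well (a point): Centre of the mouth of the dryer's well, a round hole 26 mm wide with a 4 mm bevel at the mouth and 60 mm deep, in the dryer's 75 mm high block (80 x 74 mm); 75 mm above the worktop. The dipper's handle goes in; its head stays outside.
- knob (a point): Upright round black knob of the slide, 22 mm thick, from 26 to 68 mm above the worktop (wider collar below). This point is on its axis, 46 mm above the worktop. The slide's pointer sticks out sideways (dryer -y) at the knob's middle, so both have the same place along the pull. Home, the knob is 29 mm from the housing, at x 0, y -70 mm in the dryer's frame.
- slide (a joint): How far the slide is pulled out, m: 0 home, 0.075 at the end stop. A spring pulls it back with 4.2 N at home and 70 N/m more; it always snaps home when let go.
- mark_line (a point): The mark: small dark steel clip with an upright fin 3 mm thick on the gauge rail beside the slide (dryer y -108 mm), 28 to 58 mm in front of the knob's home place, top 32 mm above the worktop. This point is the middle of the fin, axes parallel to the dryer's. The slide is at the mark when knob centre and this point are level along the dryer's x.
- spice_jar: Spice jar with a green cap, 46 mm wide, 106 mm high, standing behind the draining block near the dish rack; origin at the centre of its underside. Leave it alone.
Things that resemble listed ones, but are neither listed nor needed, are in the scene too. Leave any pink look-alike of the part that bears dipper_mid alone.

How it is judged:
By the outcome, as a careful person would: the job done as asked, in the order asked, and still so for the second after the job is handed in, while the arm keeps its last pose, push and grip.
It also fails if it takes over 45 s, if anything falls off the work surface, if the arm or the gripper's body presses on something with over 40 N, if the wrist force passes 120 N, or if a joint passes its speed limit or range.

## Working session

There is one attempt and no reset: what is moved stays moved. The work goes in short steps, each a Python script; the robot and the scene stay as the last script left them, time stands still between calls to the robot, and variables do not carry over. Pictures are saved under pics/ and viewed, at most 10 in all, crops included, and the job is handed in when it is done.

```bash
mkdir -p pics; cat > h.py <<'E'
import numpy as np, cv2
from bench import *
def snap(c,name=None):
    im=read_camera(c); P=camera_params(c)
    if name: cv2.imwrite('pics/'+name,cv2.cvtColor(im,cv2.COLOR_RGB2BGR))
    return im,(np.array(P['K']),np.array(P['camera_from_world']))
def proj(P,X):
    c=P[1][:3,:3]@np.array(X)+P[1][:3,3]; u=P[0]@c; return u[:2]/u[2]
def ray(P,uv):
    d=P[1][:3,:3].T@np.linalg.inv(P[0])@np.array([uv[0],uv[1],1.]); o=-P[1][:3,:3].T@P[1][:3,3]
    return o,d/np.linalg.norm(d)
def tri(obs):
    A=np.zeros((3,3));b=np.zeros(3);rs=[]
    for P,uv in obs:
        o,d=ray(P,uv);M=np.eye(3)-np.outer(d,d);A+=M;b+=M@o;rs.append((o,d))
    X=np.linalg.solve(A,b)
    return X,[round(1000*np.linalg.norm(np.cross(X-o,d)),1) for o,d in rs]
def atz(P,uv,z):
    o,d=ray(P,uv); return o+d*(z-o[2])/d[2]
E
cat > s1.py <<'E'
from h import *
ims={};Ps={};D={}
for c in ('side','top','wrist'):
    ims[c],Ps[c]=snap(c,c+'1.png')
    print(c,'cam at',-Ps[c][1][:3,:3].T@Ps[c][1][:3,3])
    for n in ('dipper_mid','muddler_mid','block','dryer','well','knob','mark_line','spice_jar'):
        r=tip_of(c,n); D[c,n]=r
        print(c,n,[(np.round(q['at'],1).tolist(),round(q['confidence'],2)) for q in r[:4]])
for n in ('dipper_mid','muddler_mid','block','dryer','well','knob','mark_line','spice_jar'):
    if D['side',n] and D['top',n]:
        print(n,*[(np.round(x,4),e) for x,e in [tri([(Ps['side'],a['at']),(Ps['top'],b['at'])]) for a in D['side',n][:2] for b in D['top',n][:2]]])
print(read_time_s())
b=np.hstack([cv2.imread('pics/side1.png'),cv2.imread('pics/top1.png')])
E
python3 s1.py
```

```text
side cam at [0.35244642 0.78901049 0.496944  ]
side dipper_mid [([269.4, 209.1], 0.82), ([260.4, 152.6], 0.71)]
side muddler_mid [([258.8, 233.5], 0.55)]
side block [([263.1, 252.7], 0.72), ([218.8, 235.6], 0.72)]
side dryer [([273.1, 203.8], 0.73)]
side well [([276.2, 192.7], 0.75), ([267.1, 253.2], 0.69)]
side knob [([274.8, 179.4], 0.57)]
side mark_line [([257.0, 232.4], 0.23)]
side spice_jar [([216.7, 234.5], 0.88), ([257.9, 233.3], 0.48)]
top cam at [ 0.31033498 -0.14945335  0.97329918]
top dipper_mid [([397.2, 179.7], 0.94), ([187.6, 201.4], 0.56)]
top muddler_mid [([156.7, 194.5], 0.76), ([188.0, 199.2], 0.67)]
top block [([176.0, 202.9], 0.91)]
top dryer [([285.4, 214.1], 0.58)]
top well [([251.2, 209.3], 0.59)]
top knob [([323.1, 209.2], 0.91)]
top mark_line [([334.2, 235.5], 0.53), ([177.3, 206.2], 0.24)]
top spice_jar [([208.5, 154.4], 0.8), ([176.6, 205.4], 0.21)]
wrist cam at [0.19211659 0.62591024 0.37441292]
wrist dipper_mid []
wrist muddler_mid []
wrist block []
wrist dryer []
wrist well []
wrist knob []
wrist mark_line []
wrist spice_jar []
dipper_mid (array([ 0.5485
[... 649 characters left out ...]
(6.6)])
well (array([ 0.4476, -0.1185,  0.0708]), [np.float64(2.0), np.float64(2.0)]) (array([ 0.4704, -0.1126, -0.1068]), [np.float64(1.8), np.float64(1.8)])
knob (array([ 0.4671, -0.2685,  0.0419]), [np.float64(3.8), np.float64(3.8)])
mark_line (array([ 0.4815, -0.3241, -0.1739]), [np.float64(48.5), np.float64(48.5)]) (array([0.4575, 0.0395, 0.0445]), [np.float64(14.7), np.float64(14.7)])
spice_jar (array([ 0.5747, -0.0085,  0.001 ]), [np.float64(2.1), np.float64(2.1)]) (array([0.5019, 0.0529, 0.0356]), [np.float64(56.6), np.float64(56.6)]) (array([ 0.5209, -0.0135,  0.0236]), [np.float64(43.9), np.float64(43.9)]) (array([0.4572, 0.0411, 0.0436]), [np.float64(12.7), np.float64(12.7)])
1.35
```

View pics/side1.png

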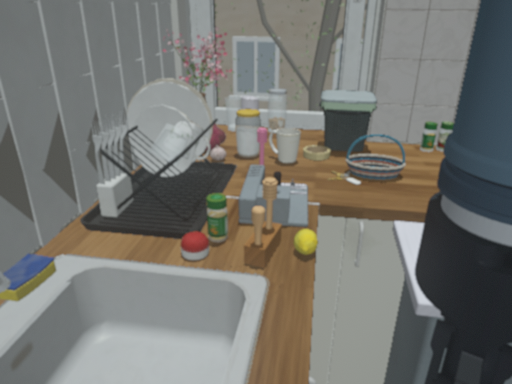

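View pics/top1.png

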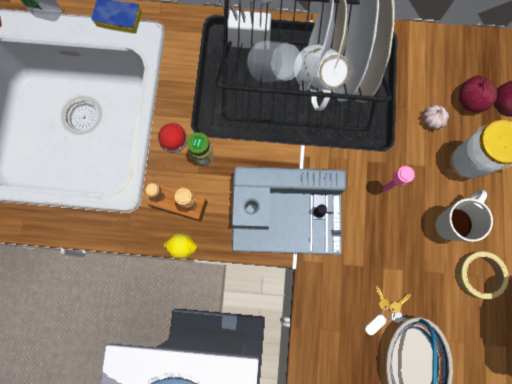

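The dipper candidates in the top view are (185,198), (153,190) and the pink piece at (400,177). The taller wooden tool in the block at (185,198) fits, and it is side (269,190). The shorter one at (153,190) is the muddler, and the pink one is the decoy. The dryer is at top (290,210), with its knob at (320,211). Next I'll take wrist views over the block and the dryer.

```bash
cat >> h.py <<'E'
from scipy.spatial.transform import Rotation as Rn
def down(yaw):  # tool z down, tool y axis at world angle yaw
    y=np.array([np.cos(yaw),np.sin(yaw),0]);z=np.array([0,0,-1.]);x=np.cross(y,z)
    return Rn.from_matrix(np.c_[x,y,z]).as_quat().tolist()
E
cat > s2.py <<'E'
from h import *
import pickle
q=read_tcp_rot(); R0=Rn.from_quat(q).as_matrix(); print('tool y',R0[:,1].round(3), 'x',R0[:,0].round(3))
P=camera_params('wrist'); c=np.array(P['camera_from_world']); print('K',np.array(P['K'])[[0,0,1],[0,2,2]],'fwd',c[2,:3].round(3))
print('off tool',(R0.T@(-c[:3,:3].T@c[:3,3]-np.array(read_eef_pos()))).round(4))
names=['dipper_mid','muddler_mid','block','dryer','well','knob','mark_line']
obs={n:[] for n in names}
yaw=np.pi/2 if R0[1,1]>0 else -np.pi/2
for i,p in enumerate([(.44,.06,.36),(.44,-.03,.36),(.44,-.14,.34),(.44,-.24,.32)]):
    try: move_ptp(list(p),down(yaw))
    except MotionError as e: print(i,e); continue
    im,P=snap('wrist',f'w2_{i}.png')
    for n in names:
        r=tip_of('wrist',n)
        for d in r[:2]:
            if d['confidence']>.3: obs[n].append((P,d['at'])); print(i,n,np.round(d['at'],1),round(d['confidence'],2), 'xy@z',atz(P,d['at'],dict(dipper_mid=.085,muddler_mid=.067,well=.075,knob=.046,mark_line=.02).get(n,0)).round(4))
for n in names:
    if len(obs[n])>1: x,e=tri(obs[n]); print(n,x.round(4),e)
print(read_time_s())
b=[cv2.imread(f'pics/w2_{i}.png') for i in range(4)]
cv2.imwrite('pics/m2.png',cv2.resize(np.vstack([np.hstack(b[:2]),np.hstack(b[2:])]),(800,600),interpolation=cv2.INTER_AREA))
E
python3 s2.py
```

```text
tool y [ 0.395  0.919 -0.   ] x [-0.919  0.395  0.   ]
K [283.4208053  254.5550047  191.77544447] fwd [ 0.256 -0.109 -0.961]
off tool [ 0.0706  0.0009 -0.1241]
0 dipper_mid [216.5 168.3] 0.56 xy@z [0.4505 0.0077 0.085 ]
0 muddler_mid [265.8 173.9] 0.82 xy@z [0.4626 0.0791 0.067 ]
0 block [242.2 157.6] 0.85 xy@z [0.449 0.041 0.   ]
0 dryer [106.2 159.8] 0.75 xy@z [ 0.4531 -0.1932  0.    ]
0 dryer [223.  220.3] 0.34 xy@z [0.5645 0.0045 0.    ]
0 well [133.8 175.3] 0.58 xy@z [ 0.4632 -0.1162  0.075 ]
0 knob [ 46.6 171.7] 0.92 xy@z [ 0.4642 -0.2656  0.046 ]
0 mark_line [ 22.3 143.8] 0.53 xy@z [ 0.4236 -0.3151  0.02  ]
1 dipper_mid [ 12.1 220.8] 0.71 xy@z [ 0.5305 -0.3946  0.085 ]
1 dipper_mid [279.1 168.5] 0.6 xy@z [0.4509 0.0065 0.085 ]
1 muddler_mid [324.6 173.6] 0.76 xy@z [0.4625 0.0768 0.067 ]
1 block [294.4 158.5] 0.64 xy@z [0.4507 0.0401 0.    ]
1 dryer [159.7 162.5] 0.77 xy@z [ 0.4573 -0.1922  0.    ]
1 well [197.9 174.2] 0.85 xy@z [ 0.4613 -0.1123  0.075 ]
1 knob [109.4 172.8] 0.87 xy@z [ 0.4653 -0.2576  0.046 ]
1 mark_line [ 81.5 143.8] 0.64 xy@z [ 0.4228 -0.3095  0.02  ]
2 dipp
[... 964 characters left out ...]
3), np.float64(52.4), np.float64(11.6), np.float64(132.5), np.float64(92.5)]
muddler_mid [0.4649 0.0785 0.0648] [np.float64(1.8), np.float64(2.1), np.float64(3.5)]
block [0.4499 0.0401 0.0038] [np.float64(1.9), np.float64(0.6), np.float64(2.7), np.float64(1.5)]
dryer [ 0.405  -0.0538  0.3297] [np.float64(31.0), np.float64(101.1), np.float64(27.4), np.float64(99.9)]
well [ 0.4597 -0.1143  0.076 ] [np.float64(3.4), np.float64(2.6), np.float64(2.9), np.float64(2.2)]
knob [ 0.4584 -0.2763  0.0296] [np.float64(9.0), np.float64(14.3), np.float64(12.5), np.float64(13.9), np.float64(45.9)]
mark_line [ 0.4229 -0.3037  0.0326] [np.float64(1.2), np.float64(2.2), np.float64(0.4), np.float64(2.0)]
6.4917
```

View pics/m2.png

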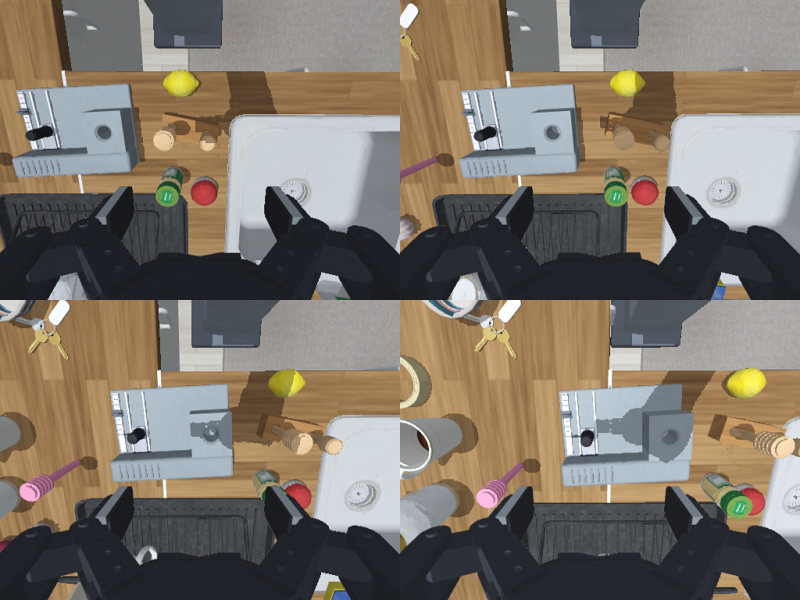

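```bash
python3 - <<'E'
import cv2,numpy as np
b=cv2.imread('pics/w2_3.png')
a=cv2.resize(b[80:230,100:300],None,fx=4,fy=4,interpolation=cv2.INTER_CUBIC)[:, :]
c=cv2.resize(b[80:230,300:512],(800,566),interpolation=cv2.INTER_CUBIC)
cv2.imwrite('pics/c3a.png',a);cv2.imwrite('pics/c3b.png',c)
from h import *
for w in (0,np.pi): print(inverse_kinematics([.4505,.0077,.14],down(w-.195)))
for w in (0,np.pi): print(inverse_kinematics([.4588,-.114,.15],down(w-.195)))
for w in (0,np.pi): print(inverse_kinematics([.42,-.265,.055],down(w-np.pi/2)))
E
```

```text
[-0.76032381  0.17334049  0.70586211  2.18555092 -0.15229191  0.82936475
 -0.15362363]
[-0.14982934  0.15123305  0.04371444  2.16030279 -0.0089203   0.83021892
  2.84599816]
[-0.66569256  0.24562042  0.91713384  2.13573341 -0.25513364  0.87084054
  0.20813392]
[ 1.07680512  0.33995988 -1.02591909  2.06480119  0.36417886  0.92831173
  2.79940218]
[-0.55272715  1.0696749   1.40021991  2.13575715 -1.21006654  1.1778117
 -0.10408695]
[-0.1785885   0.49047347  0.77008508  2.1249536  -0.52045053  0.72012277
  2.50670866]
```

View pics/c3a.png

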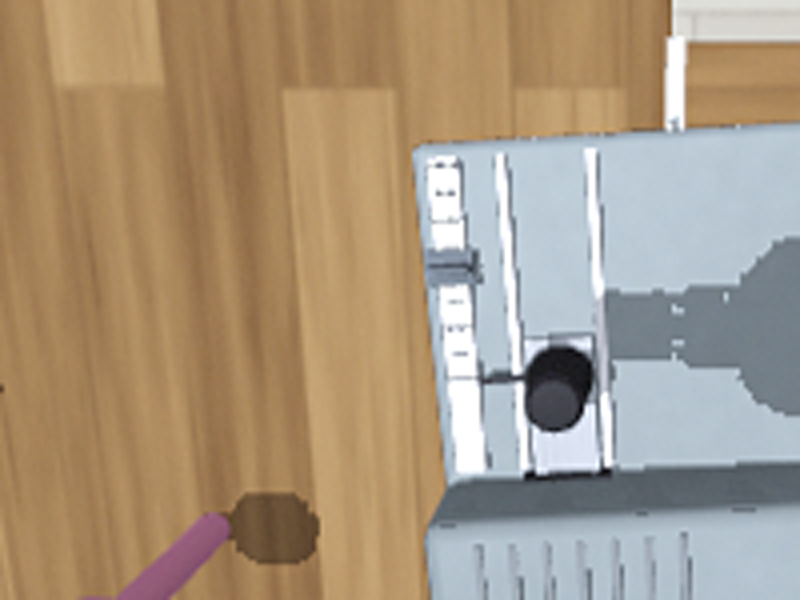

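View pics/c3b.png

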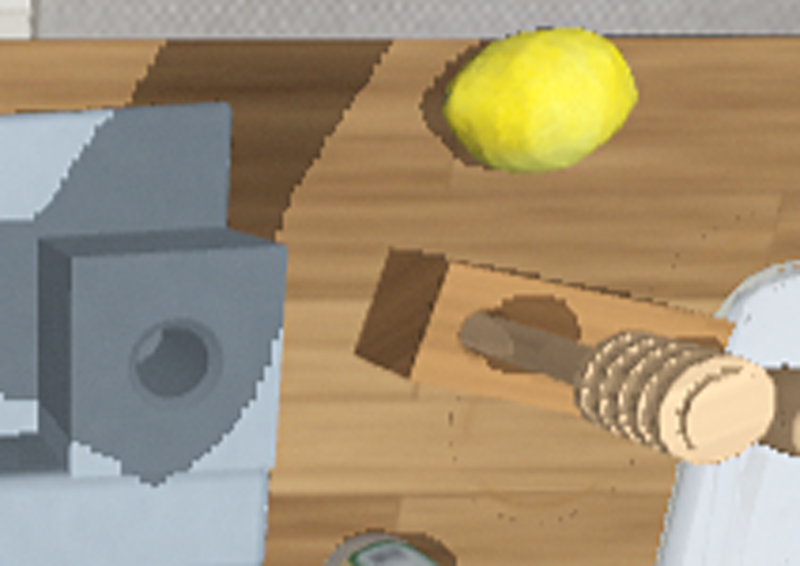

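The crop confirms it: the ringed head at (700,400) belongs to the dipper, standing in the block's hole nearer the dryer, and the pink piece lies elsewhere. The well's mouth is at crop (175,362). I'll grasp the head and lift.

```bash
cat > s3.py <<'E'
from h import *
q=down(-.195)
move_ptp([.4505,.0077,.24],q)
move_gripper(.06,30)
movel([.4505,.0077,.138],None,.12)
print('f',np.round(read_ft_force(),1))
move_gripper(.02,35)
print('gap',read_finger_gap(),read_grasp_force(),np.round(read_ft_force(),1))
movel([.4505,.0077,.262],None,.12)
print('gap',read_finger_gap(),read_grasp_force(),np.round(read_ft_force(),1),read_eef_pos(),read_time_s())
snap('side','s3.png')
r=tip_of('side','dipper_mid');print([(np.round(d['at'],1),d['confidence']) for d in r])
P=camera_params('side');P=(np.array(P['K']),np.array(P['camera_from_world']))
print('expect mid',proj(P,[.4505,.0077,.208]),'foot',proj(P,[.4505,.0077,.133]))
b=cv2.imread('pics/s3.png');cv2.imwrite('pics/s3c.png',cv2.resize(b[100:290,180:400],None,fx=3,fy=3))
E
python3 s3.py
```

```text
f [-0.1  0.1 -0.9]
gap 0.031200373070790335 34.30419981479645 [-1.7  0.3  5.4]
gap 0.03142327711242902 34.70463752746582 [ 0.6  0.5 -1. ] [0.44978602 0.00757572 0.2610962 ] 11.4083
[(array([270.8, 157.1]), 0.65), (array([263.3, 152.7]), 0.45)]
expect mid [270.33693519 158.31610062] foot [269.60178112 191.04863118]
```

View pics/s3c.png

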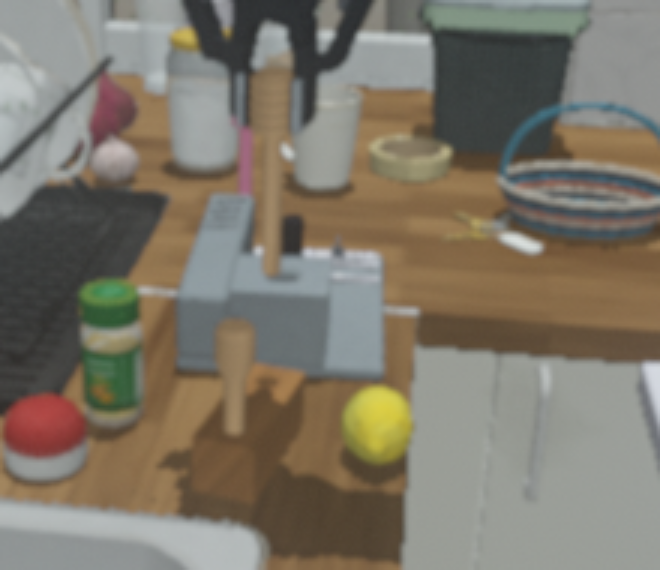

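The side view shows the dipper hanging straight from the gripper, with its foot at pixel (270,191) as predicted. The muddler still stands in the block. Next is the insertion.

```bash
cat > s4.py <<'E'
from h import *
P=camera_params('top');P=(np.array(P['K']),np.array(P['camera_from_world']))
print('well top cam',atz(P,[251.2,209.3],.075).round(4))
q=down(-.195); w=[.4575,-.1145]
move_ptp(w+[.255],q)
im,Pw=snap('top','t4.png'); r=tip_of('top','dipper_mid'); print([(np.round(d['at'],1),round(d['confidence'],2),atz(P,d['at'],.2).round(3)) for d in r])
im,Pw=snap('wrist','w4.png'); r=tip_of('wrist','well'); print([(np.round(d['at'],1),round(d['confidence'],2),atz(Pw,d['at'],.075).round(4)) for d in r])
for z in (.205,.19,.175,.16,.147):
    movel(w+[z],None,.08)
    f=np.array(read_ft_force());print(z,f.round(1),np.round(read_ft_torque(),2),np.round(read_eef_pos(),4),round(read_finger_gap(),4))
    if np.linalg.norm(f)>9: break
print(read_time_s())
E
python3 s4.py
```

```text
well top cam [ 0.445  -0.1188  0.075 ]
[]
[(array([253.1, 184.8]), 0.87, array([ 0.4546, -0.1205,  0.075 ]))]
0.205 [ 0.9 -0.8 -0.7] [ 0.   -0.01 -0.01] [ 0.4578 -0.1146  0.2052] 0.0311
0.19 [-0.1  0.3 -0.3] [-0.05  0.02  0.03] [ 0.4572 -0.1145  0.1898] 0.0313
0.175 [ 0.1 -0.4 -0.7] [-0.01 -0.01 -0.03] [ 0.4571 -0.1145  0.1747] 0.0315
0.16 [ 0.  -0.4 -0.5] [-0.01  0.01  0.05] [ 0.457  -0.1145  0.1596] 0.0315
0.147 [ 0.6  0.2 -0.3] [-0.01 -0.01  0.  ] [ 0.457  -0.1145  0.1466] 0.0311
14.3583
```

```bash
cat > s5.py <<'E'
from h import *
move_gripper(.065,20); 
p=read_eef_pos(); movel([p[0],p[1],.262],None,.15)
im,P=snap('side','s5.png'); r=tip_of('side','dipper_mid'); print([(np.round(d['at'],1),round(d['confidence'],2)) for d in r])
print('expect mid',proj(P,[.457,-.1145,.09]))
obs={n:[] for n in('knob','mark_line','well','dryer')}
for i,p in enumerate([(.43,-.23,.25),(.43,-.30,.25),(.40,-.27,.22)]):
    move_ptp(list(p),down(np.pi/2))
    im,P=snap('wrist',f'w5_{i}.png'); np.savez(f'pics/w5_{i}.npz',K=P[0],T=P[1])
    for n in obs:
        for d in tip_of('wrist',n)[:1]:
            obs[n].append((P,d['at'])); print(i,n,np.round(d['at'],1),round(d['confidence'],2),atz(P,d['at'],dict(well=.075,knob=.046,mark_line=.022).get(n,0)).round(4))
for n in obs:
    if len(obs[n])>1: x,e=tri(obs[n]); print(n,x.round(4),e)
print(read_time_s())
s=cv2.imread('pics/s5.png')[110:230,200:340]
w=[cv2.imread(f'pics/w5_{i}.png') for i in range(3)]
H=lambda a:cv2.resize(a,(400,300),interpolation=cv2.INTER_CUBIC)
cv2.imwrite('pics/m5.png',np.vstack([np.hstack([H(s),H(w[0])]),np.hstack([H(w[1]),H(w[2])])]))
E
python3 s5.py
```

```text
[(array([272.7, 185.8]), 0.82), (array([260.8, 148.6]), 0.73)]
expect mid [273.25189769 186.21450398]
0 knob [228.7 197.7] 0.56 [ 0.4624 -0.2601  0.046 ]
0 mark_line [191.4 162.4] 0.67 [ 0.4234 -0.3079  0.022 ]
0 well [354.1 203.4] 0.94 [ 0.4601 -0.118   0.075 ]
0 dryer [282.9 185.9] 0.71 [ 0.46 -0.19  0.  ]
1 knob [286.8 199.2] 0.62 [ 0.4641 -0.2599  0.046 ]
1 well [423.4 201.4] 0.78 [ 0.4577 -0.1117  0.075 ]
1 dryer [336.  186.3] 0.86 [ 0.4604 -0.1878  0.    ]
2 knob [257.7 232. ] 0.58 [ 0.4644 -0.2641  0.046 ]
2 mark_line [491.5 210.6] 0.64 [0.447  0.0186 0.022 ]
2 well [399.4 240.6] 0.55 [ 0.461  -0.1169  0.075 ]
2 dryer [311.  214.4] 0.61 [ 0.4604 -0.1946  0.    ]
knob [ 0.4625 -0.2614  0.049 ] [np.float64(1.9), np.float64(1.2), np.float64(2.8)]
mark_line [ 0.3565 -0.2398  0.3123] [np.float64(14.5), np.float64(14.5)]
well [ 0.452  -0.1259  0.0949] [np.float64(1.4), np.float64(1.8), np.float64(2.0)]
dryer [ 0.4581 -0.1922  0.0071] [np.float64(1.5), np.float64(2.3), np.float64(3.8)]
19.0583
```

View pics/m5.png

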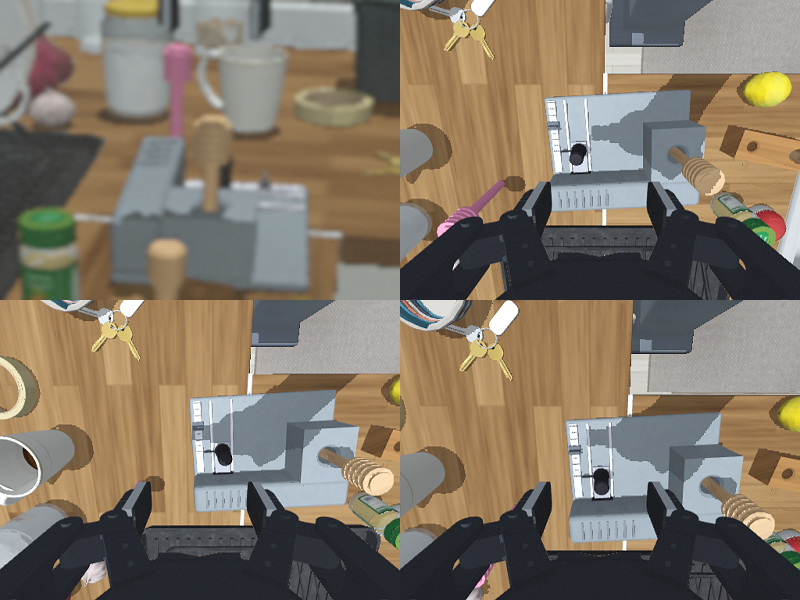

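```bash
python3 - <<'E'
import cv2,numpy as np
a=cv2.imread('pics/w5_0.png')[115:225,180:254];b=cv2.imread('pics/w5_1.png')[115:225,236:310]
H=lambda a:cv2.resize(a,None,fx=5.4,fy=5.4,interpolation=cv2.INTER_CUBIC)
cv2.imwrite('pics/c6.png',np.hstack([H(a),H(b)]));print(H(a).shape)
E
```

```text
(594, 400, 3)
```

View pics/c6.png

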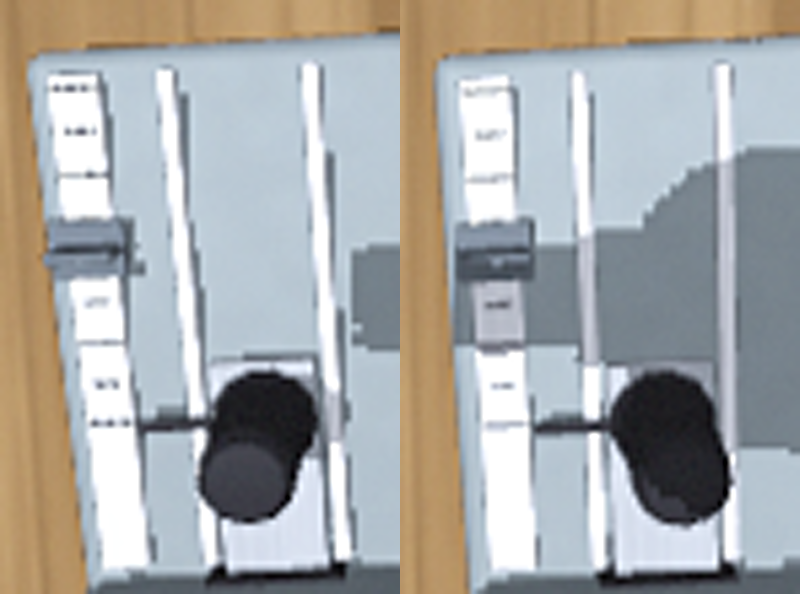

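```bash
cat > s7.py <<'E'
from h import *
Ps=[]
for i in (0,1):
    d=np.load(f'pics/w5_{i}.npz');Ps.append((d['K'],d['T']))
px=lambda i,c:(([180,236][i])+c[0]/5.4,115+c[1]/5.4)
pts=dict(fin=((87,250),(95,257)),ptr=((142,425),(140,427)),rodL0=((165,70),(178,75)),rodL1=((212,565),(200,565)),rodR0=((310,65),(322,65)),rodR1=((343,560),(330,560)),rail0=((76,75),(85,82)),rail1=((126,565),(113,565)))
for n,(a,b) in pts.items():
    A=px(0,a);B=px(1,b);x,e=tri([(Ps[0],A),(Ps[1],B)])
    print(n,x.round(4),e,'z.03',atz(Ps[0],A,.03).round(4),atz(Ps[1],B,.03).round(4),'z.016',atz(Ps[0],A,.016)[:2].round(4),atz(Ps[1],B,.016)[:2].round(4))
for i in(0,1):
    for n in('rodL','rodR','rail'):
        d=atz(Ps[i],px(i,pts[n+'0'][i]),.02)-atz(Ps[i],px(i,pts[n+'1'][i]),.02);print(n,np.degrees(np.arctan2(-d[1],-d[0])).round(2))
E
python3 s7.py
```

```text
fin [ 0.4212 -0.3002  0.0308] [np.float64(0.6), np.float64(0.6)] z.03 [ 0.4206 -0.3003  0.03  ] [ 0.422  -0.3002  0.03  ] z.016 [ 0.4231 -0.3032] [ 0.4245 -0.3002]
ptr [ 0.4621 -0.2897  0.0303] [np.float64(0.1), np.float64(0.1)] z.03 [ 0.4621 -0.2898  0.03  ] [ 0.4623 -0.2897  0.03  ] z.016 [ 0.4662 -0.2923] [ 0.4665 -0.2894]
rodL0 [ 0.3814 -0.2816  0.0253] [np.float64(0.4), np.float64(0.4)] z.03 [ 0.3807 -0.2808  0.03  ] [ 0.3815 -0.2818  0.03  ] z.016 [ 0.3816 -0.283 ] [ 0.3824 -0.2811]
rodL1 [ 0.4981 -0.2749  0.0277] [np.float64(0.1), np.float64(0.1)] z.03 [ 0.4973 -0.2746  0.03  ] [ 0.497  -0.2751  0.03  ] z.016 [ 0.5029 -0.2765] [ 0.5026 -0.2741]
rodR0 [ 0.3799 -0.2493  0.0237] [np.float64(0.1), np.float64(0.1)] z.03 [ 0.3797 -0.249   0.03  ] [ 0.3795 -0.2502  0.03  ] z.016 [ 0.3805 -0.2498] [ 0.3803 -0.2482]
rodR1 [ 0.4974 -0.2432  0.0262] [np.float64(0.1), np.float64(0.1)] z.03 [ 0.496  -0.2431  0.03  ] [ 0.4958 -0.2438  0.03  ] z.016 [ 0.5015 -0.2436] [ 0.5013 -0.2416]
rail0 [ 0.383  -0.3023  0.0211] [np.float64(0.6), np.float64(0.6)] z.03 [ 0.3818 -0.3005  0.03  ] [ 0.383  -0.3023  0.03  ] z.016 [ 0.3827 -0.3034] [ 0.384  -0.3024]
rail1 [ 0.4985 -0.296   0.0264] [np.float64(0.1), np.float64(0.1)] z.03 [ 0.4973 -0.2953  0.03  ] [ 0.4969 -0.2961  0.03  ] z.016 [ 0.5028 -0.298 ] [ 0.5025 -0.2959]
rodL 3.05
rodR 2.91
rail 2.54
rodL 3.33
rodR 3.14
rail 3.12
```

The crop shows the clip's fin at (87,250) left and (95,257) right, and the pointer at (142,425) left and (140,427) right. That makes the pull about 41.4 mm, inside the 28–58 mm range, with a dryer yaw of about 3.1° and the pointer at z 0.030.

```bash
cat > s8.py <<'E'
from h import *
ya=np.radians(3.1); d=np.array([np.cos(ya),np.sin(ya),0]); q=down(np.pi/2+ya)
k=np.array([.4605,-.261,.056])
move_ptp((k+[0,0,.09]).tolist(),q)
move_gripper(.055,40)
movel(k.tolist(),None,.1)
print('f',np.round(read_ft_force(),1))
move_gripper(.01,45)
p=np.array(read_eef_pos());print('gap',read_finger_gap(),read_grasp_force(),np.round(read_ft_force(),1),p.round(4))
movel((k-.0414*d).tolist(),None,.04)
print('gap',read_finger_gap(),read_grasp_force(),np.round(read_ft_force(),1),'pull',((p-read_eef_pos())@d).round(4),np.round(read_eef_pos(),4),read_time_s())
for c in('wrist','top'):
    im,P=snap(c,c+'8.png');np.savez(f'pics/{c}8.npz',K=P[0],T=P[1])
    print(c,'knob',proj(P,k-.0414*d),'ptr',proj(P,[.4621-.0413,-.29-.0022,.03]),'fin',proj(P,[.4212,-.300,.031]))
w=cv2.imread('pics/wrist8.png');t=cv2.imread('pics/top8.png')[150:260,240:350]
cv2.imwrite('pics/m8.png',np.hstack([w[100:330,170:370].repeat(2,0).repeat(2,1),cv2.resize(t,(400,460),interpolation=cv2.INTER_CUBIC)]))
E
python3 s8.py
```

```text
f [ 0.6 -1.  -0.2]
gap 0.020934261136117394 44.223461584188044 [-0.4 -4.3  2.1] [ 0.4612 -0.2635  0.0571]
gap 0.02037998424620017 44.22037887386978 [ 7.2 -7.  -6. ] pull 0.0375 [ 0.4238 -0.2655  0.0572] 22.4333
wrist knob [258.05287713 249.31924806] ptr [207.57324021 227.65848192] fin [193.6988295  228.30672041]
top knob [320.18957603 229.05986388] ptr [332.31512164 230.79139488] fin [336.09377071 230.87305622]
```

View pics/m8.png

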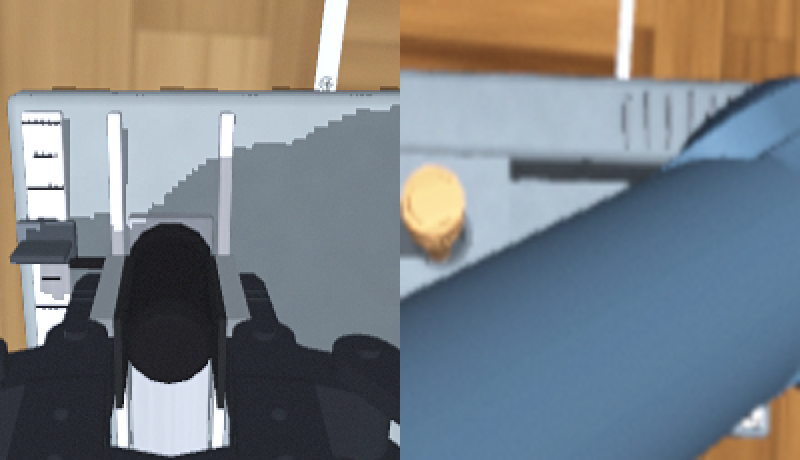

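The top view is blocked by the arm. The wrist view shows the fin at (45,250) and the pointer at (88,262), so the slide is a few mm short, which agrees with the TCP pull of 37.5 mm. I'll correct this and measure by pixel profile.

```bash
cat > s9.py <<'E'
from h import *
ya=np.radians(3.1); d=np.array([np.cos(ya),np.sin(ya),0]); p0=np.array([.4612,-.2635,.0571])
cmd=np.array([.4605,-.2632,.056])-.0414*d
cmd[1]-=.002
for i in range(3):
    e=.0414-(p0-read_eef_pos())@d
    if abs(e)<.0004: break
    cmd=cmd-e*d; movel(cmd.tolist(),None,.02); pause(.2)
    print(i,'err before',e.round(4),'pull',((p0-read_eef_pos())@d).round(4),np.round(read_ft_force(),1),np.round(read_eef_pos(),4))
np.save('cmd.npy',cmd)
im,P=snap('wrist','wrist9.png');np.savez('pics/wrist9.npz',K=P[0],T=P[1])
g=cv2.cvtColor(im,cv2.COLOR_RGB2GRAY)
print(read_finger_gap(),read_time_s())
print('ptr',proj(P,[.4621-.0413,-.29-.0022,.03]),'fin',proj(P,[.4212,-.300,.032]))
print('cols 180..218 step2'); 
for r in range(208,242): print(r,*g[r,180:220:2])
E
python3 s9.py
python3 -c "
import cv2;a=cv2.imread('pics/wrist9.png')[195:245,170:240];cv2.imwrite('pics/c9.png',cv2.resize(a,(784,560),interpolation=cv2.INTER_NEAREST))"
```

```text
0 err before 0.004 pull 0.0407 [ 6.5  0.5 -1.1] [ 0.4206 -0.266   0.0572]
1 err before 0.0007 pull 0.0413 [6.7 0.6 0.2] [ 0.42   -0.266   0.0571]
0.020381507481685098 23.6833
ptr [207.90149856 233.79394823] fin [193.73534944 235.23601671]
cols 180..218 step2
208 195 204 245 255 255 255 255 255 255 255 255 247 124 156 157 158 158 159 161 129
209 194 204 241 255 255 218 224 226 255 255 255 248 125 126 126 126 125 127 128 129
210 194 205 237 255 255 184 183 186 223 223 224 206 128 128 130 130 130 130 128 129
211 192 205 227 255 255 190 185 189 182 183 184 178 129 129 128 130 130 130 131 131
212 194 207 223 227 224 186 187 190 186 186 188 181 130 131 130 129 131 131 130 130
213 194 209 186 193 188 189 192 196 192 190 189 183 129 132 132 131 129 130 131 129
214 196 213 160 200 171 128 129 132 131 145 193 187 133 132 129 128 130 130 130 129
215 161 173 118 160 146 49 53 50 52 68 157 152 110 110 133 129 130 130 130 130
216 91 97 70 91 96 61 63 61 61 59 91 90 76 77 132 131 129 130 129 132
217 110 115 79 76 80 79 81 83 83 78 79 79 80 76 118 129 130 130 129 132
218 139 140 86 84 86 85 87 87 85
[... 947 characters left out ...]
8 68 67 69 68 68 68 65 66 66 66 58 33 35 35 36 36 36 38
233 67 67 66 67 66 67 66 67 69 69 68 60 52 35 34 33 31 32 31 29
234 83 81 82 81 82 82 82 80 80 81 81 69 64 53 40 73 72 75 75 75
235 88 87 88 90 87 88 90 85 87 88 86 74 82 80 71 125 127 129 127 126
236 83 84 84 85 83 87 86 86 86 88 86 73 84 82 107 133 138 92 91 90
237 76 73 73 73 75 74 75 76 75 76 77 63 94 84 128 135 81 43 46 44
238 154 182 194 190 152 150 149 150 152 149 149 178 164 122 133 107 37 37 37 38
239 162 194 206 225 185 184 182 184 188 184 184 192 176 130 135 61 38 43 41 36
240 148 190 202 214 189 186 186 188 190 188 187 189 177 130 94 36 39 42 42 37
241 142 188 201 201 189 187 185 186 190 187 186 189 178 128 48 41 38 36 41 35
```

View pics/c9.png

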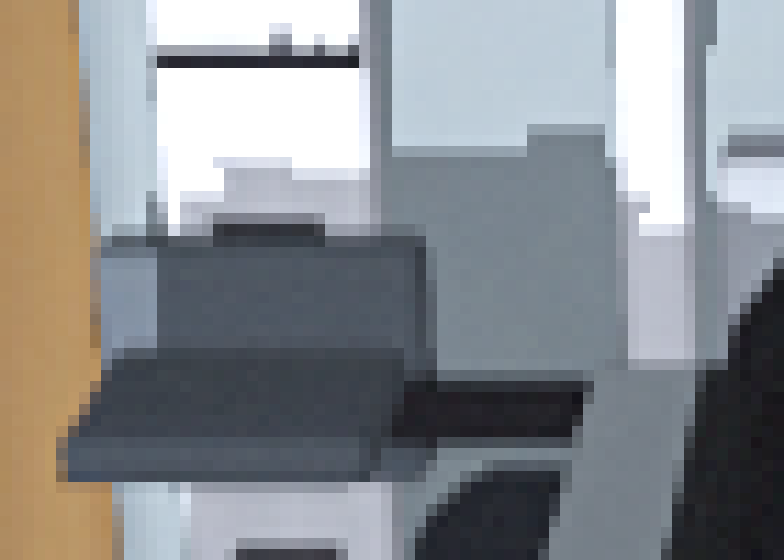

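```bash
cat > s10.py <<'E'
from h import *
ya=np.radians(3.1); d=np.array([np.cos(ya),np.sin(ya),0])
D=np.load('pics/wrist9.npz');P=(D['K'],D['T'])
print('cam',(-P[1][:3,:3].T@P[1][:3,3]).round(3))
f=lambda u,v,z:round(1000*float(atz(P,(u,v),z)@d),2)
print('fin front-top',f(190,233.5,.032),'back-top',f(190,237.5,.032),'front base z .012/.016/.02',[f(190,225.5,z) for z in(.012,.016,.02,.024)],'clip front-top edge',[f(190,216,z) for z in(.016,.02)])
for z in(.024,.027,.030,.033): print('ptr z',z,'near',f(212,228.3,z),'mid',f(212,231.2,z),'far',f(212,234,z))
print('TCP',1000*np.array(read_eef_pos())@d)
for i in(0,1):
    D=np.load(f'pics/w5_{i}.npz');P=(D['K'],D['T'])
    px=lambda c:(([180,236][i])+c[0]/5.4,115+c[1]/5.4)
    g=cv2.cvtColor(cv2.imread(f'pics/w5_{i}.png'),cv2.COLOR_BGR2GRAY)
    cf,cp=[(194,211),(252,266)][i]
    print('fin col',g[152:170,cf],'from152; ptr col',g[186:202,cp],'from186')
    print('home ptr',[f(*px(((170,425),(160,427))[i]),z) for z in(.027,.03,.033)],'fin top',f(*px(((87,250),(95,257))[i]),.032))
E
python3 s10.py
```

```text
cam [ 0.349 -0.269  0.181]
fin front-top 403.28 back-top 405.79 front base z .012/.016/.02 [406.98, 405.25, 403.52, 401.78] clip front-top edge [398.85, 397.28]
ptr z 0.024 near 403.59 mid 405.48 far 407.32
ptr z 0.027 near 402.25 mid 404.11 far 405.92
ptr z 0.03 near 400.92 mid 402.74 far 404.51
ptr z 0.033 near 399.58 mid 401.37 far 403.1
TCP 405.0091825858704
fin col [255 255 255 194 124 146 145 151  97  62 139 151 142 138 194 255 255 255] from152; ptr col [197 195 195 199 151 121  79  63  56 183 196 192 190 190 190 191] from186
home ptr [446.96, 446.09, 445.23] fin top 403.46
fin col [255 255 255 234 150 140 150 149 123  75 114  99  78  80  77 175 188 187] from152; ptr col [199 199 199 198 200 156 109  80  57 151 194 197 196 194 193 193] from186
home ptr [447.1, 446.2, 445.3] fin top 404.75
```

```bash
cat > s11.py <<'E'
from h import *
ya=np.radians(3.1); d=np.array([np.cos(ya),np.sin(ya),0])
D=np.load('pics/wrist9.npz');P=(D['K'],D['T'])
g=cv2.cvtColor(cv2.imread('pics/wrist9.png'),cv2.COLOR_BGR2GRAY)
cols=[245,250,253,256,259,262]
for r in list(range(204,224))+list(range(250,305)): print(r,*g[r,cols], round(1000*float(atz(P,(254,r),.068)@d),1))
E
python3 s11.py
```

```text
204 206 129 129 128 130 130 372.9
205 210 129 130 131 130 129 373.4
206 182 124 123 123 124 124 373.8
207 129 118 119 119 120 122 374.2
208 115 116 117 117 119 121 374.7
209 143 141 142 142 145 142 375.1
210 151 154 154 153 158 151 375.6
211 151 118 118 118 120 157 376.0
212 156 54 56 54 57 117 376.5
213 121 28 28 26 25 52 376.9
214 56 30 31 31 32 26 377.4
215 27 35 31 33 29 31 377.9
216 31 34 33 36 35 28 378.3
217 33 30 34 37 33 37 378.8
218 35 37 29 28 31 28 379.2
219 32 27 30 30 33 32 379.7
220 34 25 33 30 35 29 380.1
221 33 27 30 29 33 32 380.6
222 30 29 27 28 26 29 381.1
223 32 32 30 30 29 32 381.5
250 28 31 29 35 33 29 394.4
251 22 34 32 35 34 33 394.9
252 32 35 37 34 33 31 395.4
253 30 32 35 30 32 34 395.9
254 33 35 33 36 33 34 396.4
255 33 35 36 35 37 34 396.9
256 29 33 32 37 36 31 397.4
257 37 40 37 37 30 34 397.9
258 33 39 39 41 41 41 398.4
259 37 39 40 40 37 36 398.9
260 34 40 38 35 37 36 399.4
261 35 36 36 36 40 36 399.9
262 39 39 36 36 36 35 400.4
263 34 34 34 33 34 40 400.9
264 39 37 36 35 36 33 401.4
265 35 39 38 36 35 36 401.9
266 38 37 42 35 36 37 402.4
267 33 40 32 
[... 433 characters left out ...]
7
283 35 37 36 36 35 36 411.2
284 39 37 38 36 35 34 411.8
285 35 38 40 34 37 31 412.3
286 34 36 36 33 35 33 412.8
287 35 36 33 40 34 34 413.4
288 25 37 37 35 35 36 413.9
289 46 36 37 35 31 31 414.5
290 218 22 28 34 21 76 415.0
291 229 180 81 14 182 221 415.5
292 225 220 219 215 224 230 416.1
293 225 223 229 226 228 227 416.6
294 224 222 227 222 227 227 417.2
295 224 222 226 222 227 227 417.7
296 224 222 225 221 226 227 418.2
297 225 221 225 222 227 227 418.8
298 225 221 226 222 226 227 419.3
299 225 222 226 221 225 227 419.9
300 225 222 226 222 226 227 420.4
301 225 222 226 223 225 228 421.0
302 225 222 225 223 226 227 421.5
303 225 222 226 223 225 228 422.1
304 226 222 225 222 226 227 422.7
```

```bash
python3 - <<'E'
from h import *
im,P=snap('side','s12.png')
for n in('dipper_mid','muddler_mid','spice_jar'): print(n,[(np.round(x['at'],1),round(x['confidence'],2)) for x in tip_of('side',n)[:2]])
print(np.round(read_eef_pos(),4),read_grasp_force(),np.round(read_ft_force(),1),read_time_s())
print(sign_off())
E
```

```text
dipper_mid [(array([258.1, 150.6]), 0.77), (array([276.4, 185. ]), 0.57)]
muddler_mid []
spice_jar [(array([218.2, 236.9]), 0.9)]
[ 0.42   -0.266   0.0571] 44.68948444817215 [ 6.8  1.1 -0.4] 23.8833
the job is handed in; nothing more can be done
None
```

I handed the job in at 23.9 s with the dipper standing released in the well and the slide held about 41 mm out, level with the clip to within roughly 1–2 mm by my measurements; I never reached for the muddler or the jar, though the final muddler check came back empty.

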